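Sweep the offcuts into the scrap tray

ROBOT

A 6-joint arm with a two-finger parallel gripper is mounted at the origin on the work surface. World frame = base frame: x ahead of the robot, y to its left, z up, the work surface at z = 0. Lengths are in mm, angles in rad, forces in N, time in s.
With the tool pointing down it reaches from about 300 to 775 mm from the base axis. Payload 14.6 kg.
Tool frame: the origin (TCP) lies on the mounting face of the last link; the fingertips stand 199 mm ahead of it and the grasp point (between the pads) lies 180 mm ahead of it; z points along the fingers, y is the line along which they close (so a half turn about z gives the same grasp; the last joint's range is limited). The gripper opens to 94 mm and grips with 3 to 60 N. Pads are 16 mm wide; open, the fingers measure 119 mm over their backs; the gripper's body (75 mm by 177 mm) begins 78 mm behind the grasp point.
Start: joints at [-0.067, 0.3, 1.521, -0, 1.321, -0.067], TCP at [549.992, -0.002, 404.646] pointing down, gripper open.
Joint ranges: [-3.03, 3.03], [-0.79, 2.21], [0.23, 2.52], [-1.04, 4.18], [0, 3.07], [-2.55, 2.55]. Speed limits (rad/s): [2.22, 2.22, 2.57, 3.14, 3.14, 3.14].

INTERFACE

Orientations are given as [roll, pitch, yaw] about the fixed x, y, z axes, in that order (R = Rz(yaw) Ry(pitch) Rx(roll)).
In Python, from cell import manip gives the robot as it stands. The module is installed in compiled form; this text tells all that it offers.
- The arm moves only by the shell command python3 -m creep 'ROWS' [FORCE]. ROWS is a JSON object of lists of equal length, an entry for each row: "slide": the shift along the world's x, y, z in cm, a list of three; "turn": the turn about the world's z in rad; "claw": the opening, from 0 (shut) to 1 (fully open). A call has 1 to 8 rows; each row shifts and turns the commanded pose from where the row before left it; what a row does not reach is not made up. A row lasts 1/8 s, in which the tool goes at most 62.5 mm and 10.7 degrees, less where a joint would pass 70% of its speed; a pose out of reach is approached as far as the arm can. A call with a gripper value outside its range is refused whole. The fingers move at their own pace and stop on an object; FORCE is the grip in N (left out, the last holds). Time passes only in rows, so rows that do not move let the fingers close. It gives the time, the measured TCP pose, the force, the opening and the grip force at its end, in the units of the state.
- manip.read_state(): the state, without advancing time (a new reading comes with each control period).
- manip.camera(name): name is "scene" or "side" or "wrist"; returns (picture, depth): 400x640x3 uint8, red, green, blue; 400x640 float32, mm along the optical axis (not along the pixel's ray), 0 where there is no reading.
- manip.calibration(name): a dict with "intrinsics" (3x3 intrinsics, pixels), "pose" (4x4, takes a point from camera to world coordinates). Camera axes: x right, y up, looking along -z (the intrinsics and any distortion apply to the point x, -y, -z); pixel columns grow to the right and rows downward; lengths in mm; the calibration is good to about 2 mm. A picture is of the moment at which its call begins: read the wrist's pose just before it. calibration takes no time and is no camera call; for the wrist camera it gives the pose at the moment of the call.
- manip.sign_off(): hands the job in; it is judged then, once.
Trained networks look in the newest picture that a camera, given by its name, has taken for a name from the list of things; names that differ only in an ending like _2 or _b are one class to them, and where a whole thing is asked for, a point or a joint stands for the part that bears it (a point fixed in the world has none). Each returns a list of dicts, best first, with "score" (0 to 1); they miss things now and then, are a little off and sometimes report something else, mostly with a low value. They report only what shows in the picture. A call takes as long as a camera call.
- manip.cut_out(query, camera): "mask" (400x640 bool, what is visible of it) and "position" ([column, row] in pixels, amid what is visible of it).
The state is a dict: "clock": time; "joints": joint angles; "qd": joint speeds; "effort": joint torques, N m; "eef_pos": TCP position; "eef_rot": TCP orientation; "wrist_force": force on the tool from outside, world axes, zero at the start; "moment": the same for the moment, N m; "finger_gap": finger opening in mm; "finger_force": force on a finger pad.
Only numpy, scipy, OpenCV 4.12 (cv2) and the standard library are available. Lean on these libraries where they do the work, as an engineer would, in place of code of your own. Each camera call takes 0.05 s, during which the arm holds its last target. There are 200 camera calls.

TASK

Clear the three wood offcuts (the square, the strip and the round plug) off the white cutting table: push them along its surface with the fingertips, over its end and down into the red scrap tray; do not pick them up. Leave the tape measure, the turned knob, the tin and everything else standing where it is.

Things in the scene. Friction and masses are not known exactly. Their poses are not given: they have to be found in the camera images.
- board: Fixed cutting table: flat white top 260 (x) by 380 mm (y), 60 mm above the bench. Origin: centre of its underside, on the bench; x away from the robot, y along its length (yaw within 0.15 rad of the world's). Fence on the far edge: near face at x = +130 mm, 30 mm above the top. Rim strip on the front edge (x = -130 mm): 10 mm high. The ends (y = +190, -190 mm) have no rim; a tray stands against each.
- red_tray: Fixed red open scrap tray, empty, 250 (x) by 120 (y) by 52 mm high, walls and floor 4 mm. Origin: centre of its underside, on the bench; axes parallel to the board's. Its rim is 8 mm below the white top, its long wall 3 mm from the top's end: what is pushed over that end drops in. It is at board y = +253 or -253 mm, changing from run to run; the blue tray is at the other end.
- blue_tray: Fixed blue tray of the same size and placing at the other end of the board, holding four finished turned wooden knobs; not to be used. Origin: centre of its underside, on the bench.
- square: Offcut: square block of mid-brown wood, 36 x 36 x 18 mm, origin at its centre, z axis up; lies flat on the cutting table at any yaw, so its centre starts 69 mm above the bench; 15 to 28 g, slides freely.
- strip: Offcut: dark-brown block of wood, 46 (its x) x 28 (its y) x 18 mm, origin at its centre, z axis up; lies flat on the cutting table at any yaw, so its centre starts 69 mm above the bench; 15 to 28 g, slides freely.
- plug: Offcut: round plug from a hole saw, tan cork colour, 40 mm diameter, 18 mm thick, origin at its centre, axis z up; lies flat on the cutting table at any yaw, so its centre starts 69 mm above the bench; 15 to 28 g, slides freely. The offcuts lie in three rows along the board, at board x about -88, -26 and +36 mm (which is where changes), board y -100 to +100 mm; each row is clear to both ends.
- tape: Yellow tape measure standing on the white top near the fence, 32 x 50 mm, 46 mm high, 250 g; origin: centre of its underside. Leave alone.
- knob: Turned wooden knob standing on the white top near the fence, 34 mm wide, 40 mm high; origin: centre of its underside. Leave alone.
- tin: Small green tin with a black cap standing on the white top near the fence, 34 mm diameter, 45 mm high; origin: centre of its underside. Tape, knob and tin stand about 100 mm beyond the board's centre line (board x = +100 mm), in any order. Leave alone.
- glue: Pale glue bottle with a yellow label and orange cap, 54 mm diameter, 170 mm high, on the bench behind the board; origin: centre of its underside. Leave alone.
- jar: Glass jar, 70 mm diameter, 90 mm high, on the bench behind the board; origin: centre of its underside. Leave alone.
- driver: Screwdriver lying on the bench behind the board. Leave alone.
- hammer: Hammer lying on the bench to the right (-y). Leave alone.

How it is judged (in metres and radians):
At the end, for the whole second after the job is handed in: The square, the strip and the plug all lie at rest (under 20 mm/s) inside the red tray: their centres within its inner walls and less than 50 mm above the bench (x of square in the frame of red_tray between -0.121 and 0.121 m and y of square in the frame of red_tray between -0.056 and 0.056 m and z of each of square, strip, plug in the frame of red_tray below 0.05 m and linear speed of each of square, strip, plug below 0.02 m/s and x of strip in the frame of red_tray between -0.121 and 0.121 m and y of strip in the frame of red_tray between -0.056 and 0.056 m and x of plug in the frame of red_tray between -0.121 and 0.121 m and y of plug in the frame of red_tray between -0.056 and 0.056 m); the robot touches nothing.
It fails at once if an offcut is lifted: its centre rises more than 92 mm above the bench (23 mm above where it lies) (height (world z) of any of square, strip, plug above 0.092 m).
It fails at once if an offcut is carried over the red tray: its centre is above the tray's middle (within 30 mm of its long centre line) and still more than 75 mm above the bench ((y of square in the frame of red_tray between -0.03 and 0.03 m and x of square in the frame of red_tray between -0.121 and 0.121 m and height (world z) of square above 0.075 m) or (y of strip in the frame of red_tray between -0.03 and 0.03 m and x of strip in the frame of red_tray between -0.121 and 0.121 m and height (world z) of strip above 0.075 m) or (y of plug in the frame of red_tray between -0.03 and 0.03 m and x of plug in the frame of red_tray between -0.121 and 0.121 m and height (world z) of plug above 0.075 m)).
It fails at once if the tape, knob, tin or something on the bench is moved by more than 25 mm (distance of any of tape, knob, tin, glue, jar, driver, hammer from where it was at the start of the episode above 0.025 m).
It fails at once if the tape, knob, tin, glue or jar is tipped by more than 0.5 rad (angle between any of tape, knob, tin, glue, jar's own z axis and vertical above 0.5 rad).
It also fails if it takes over 67 s, if anything falls off the work surface, if the arm or the gripper's body presses on something with over 40 N, if the wrist force passes 120 N, or if a joint passes its speed limit or range.

## Working session

There is one attempt and no reset: what is moved stays moved. The work goes in short steps, Python scripts to look and compute and a shell command to move; the robot and the scene stay as the last step left them, time stands still between calls to the robot, and variables do not carry over. Pictures are saved under pics/ and viewed, at most 10 in all, crops included, and the job is handed in when it is done.

```bash
mkdir -p pics
cat > h.py <<'E'
import numpy as np, cv2
from cell import manip
def world(cam,mask,depth,cal):
    K=np.array(cal["intrinsics"]);P=np.array(cal["pose"])
    v,u=np.nonzero(mask&(depth>0));d=depth[v,u]
    p=np.c_[(u-K[0,2])/K[0,0]*d,-(v-K[1,2])/K[1,1]*d,-d,np.ones(len(d))]
    return (p@P.T)[:,:3]
def find(q,cam,depth,cal,zlo=None):
    r=manip.cut_out(q,cam)
    out=[]
    for x in r[:2]:
        p=world(cam,x["mask"],depth,cal)
        if len(p)<5: continue
        top=p[p[:,2]>np.percentile(p[:,2],90)-6]
        (c,s,a)=cv2.minAreaRect(top[:,:2].astype(np.float32))
        out.append((q,round(x["score"],2),np.round(x["position"]),"med",np.round(np.median(p,0)),"rect",np.round(c),np.round(s),round(a),"ztop",round(float(np.percentile(p[:,2],90)))))
    return out
E
python3 - <<'E'
from h import *
for cam in ["scene","side"]:
    cal=manip.calibration(cam);im,d=manip.camera(cam)
    cv2.imwrite(f"pics/{cam}0.png",im[:,:,::-1])
    print(cam,np.round(cal["pose"][:3,3]) if hasattr(cal["pose"],"shape") else cal["pose"])
    for q in ["board","red_tray","blue_tray","square","strip","plug","tape","knob","tin"]:
        for o in find(q,cam,d,cal): print(*o)
print(manip.read_state())
E
```

```text
scene [988. 352. 924.]
board 0.98 [394. 231.] med [570.  53.  62.] rect [548.   9.] [286. 380.] 7 ztop 73
red_tray 0.55 [304. 165.] med [ 580. -269.    7.] rect [ 577. -171.] [268. 265.] 8 ztop 51
blue_tray 0.75 [464. 296.] med [514. 260.   7.] rect [516. 260.] [252. 120.] 7 ztop 48
square 0.57 [356. 208.] med [592. -35.  79.] rect [589. -38.] [38. 36.] 63 ztop 81
strip 0.71 [463. 298.] med [513. 260.   7.] rect [515. 259.] [253. 120.] 7 ztop 50
strip 0.63 [405. 190.] med [465.  -9.  79.] rect [461. -11.] [30. 47.] 14 ztop 81
plug 0.47 [380. 200.] med [526. -27.  78.] rect [523. -30.] [38. 38.] 38 ztop 81
plug 0.47 [257. 124.] med [ 605. -465.   23.] rect [ 569. -455.] [ 88. 260.] 89 ztop 28
tape 0.83 [318. 206.] med [668. -82. 104.] rect [663. -90.] [32. 49.] 8 ztop 108
knob 0.66 [349. 235.] med [653.  12.  94.] rect [649.   8.] [26. 26.] 20 ztop 101
tin 0.68 [384. 267.] med [642. 119. 104.] rect [636. 115.] [30. 30.] 55 ztop 108
side [280. 784. 591.]
board 0.76 [336. 251.] med [534.  81.  59.] rect [549.  10.] [283. 385.] 7 ztop 69
red_tray 0.57 [358. 187.] med [ 584. -295.   26.] 
[... 888 characters left out ...]
: 1.0, 'joints': array([-6.65703391e-02,  2.99930410e-01,  1.52100367e+00, -2.76473402e-05,
        1.32072385e+00, -6.65881448e-02]), 'qd': array([-1.63313659e-03, -1.35044148e-03,  9.02743643e-04,  4.43526062e-05,
       -8.39645842e-04,  4.86354710e-04]), 'effort': array([ 1.28392890e-03, -5.31660748e+01, -3.52913368e+01,  7.09398463e-02,
        2.13354937e-02, -4.97368649e-05]), 'eef_pos': array([5.49994597e+02, 1.18224555e-02, 4.04627340e+02]), 'eef_rot': array([-3.14152574e+00,  2.23839999e-05,  1.57082098e+00]), 'wrist_force': array([ 0.34043882, -0.63433961, -0.12244859]), 'moment': array([ 0.00982874, -0.01868514, -0.00778103]), 'finger_force': 0.0, 'finger_gap': 94.02091239419518}
```

View pics/scene0.png

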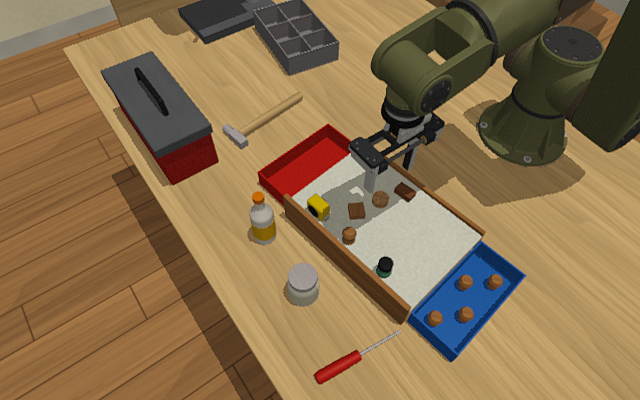

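The scene picture shows the red tray at the -y end (305,165). The square is at (357,210), the plug at (380,200) and the strip at (404,190). Tape, knob and tin stand along the fence. The board is yawed about +0.12 rad. I'll check the glue and jar clearance and work out the start points.

```bash
python3 - <<'E'
from h import *
cal=manip.calibration("scene");im,d=manip.camera("scene")
for q in ["glue","jar"]:
    for o in find(q,"scene",d,cal): print(*o)
a=.12;ex=np.array([np.cos(a),np.sin(a)]);ey=np.array([-np.sin(a),np.cos(a)])
c=np.array([516.,260])-253*ey;print(c)
for n,p in dict(square=(589,-37),plug=(522.5,-28),strip=(460.5,-10.5),tape=(661,-88),tin=(636,116),knob=(648,10)).items():
    r=np.array(p)-c;b=np.array([r@ex,r@ey]);print(n,b.round(),"start y'+50:",(np.array(p)+50*ey).round(),"end y'=-205:",(c+b[0]*ex-205*ey).round())
E
python3 -m creep '{"slide":[[1.7,0.6,-2],[1.6,0.7,-2.5],[0,0,-2.5]],"turn":[0.06,0.06,0],"claw":[0.25,0.25,0.25]}'
```

```text
glue 0.68 [262. 217.] med [ 788. -128.  101.] rect [ 781. -141.] [24. 19.] 58 ztop 159
jar 0.84 [302. 287.] med [797.  44.  89.] rect [790.  33.] [60. 58.] 27 ztop 93
[546.28718844   8.81941513]
square [ 37. -51.] start y'+50: [583.  13.] end y'=-205: [ 607. -190.]
plug [-28. -34.] start y'+50: [517.  22.] end y'=-205: [ 543. -198.]
strip [-87.  -9.] start y'+50: [455.  39.] end y'=-205: [ 484. -205.]
tape [ 102. -110.] start y'+50: [655. -38.] end y'=-205: [ 672. -182.]
tin [102.  96.] start y'+50: [630. 166.] end y'=-205: [ 672. -183.]
knob [101. -11.] start y'+50: [642.  60.] end y'=-205: [ 671. -183.]
clock: 1.52
eef_pos: [583.6, 13.4, 333.6]
eef_rot: [3.142, -0.0, 1.692]
wrist_force: [0.7, -0.3, 0.6]
finger_gap: 67.2
finger_force: 0.0
```

```bash
python3 -m creep '{"slide":[[0,0,-2.5],[0,0,0],[0,0,-2.5],[0,0,-1.8],[0,0,0]],"turn":[0,0,0,0,0],"claw":[0.25,0.25,0.25,0.25,0.25]}'
python3 - <<'E'
from h import *
im,d=manip.camera("wrist");a=im
im,d=manip.camera("side");cv2.imwrite("pics/a1.png",np.hstack([cv2.resize(a,(400,250)),im[150:400,150:550]])[:,:,::-1])
E
```

```text
clock: 2.15
eef_pos: [582.9, 13.0, 266.1]
eef_rot: [-3.14, -0.0, 1.691]
wrist_force: [0.5, 1.1, 0.2]
finger_gap: 24.0
finger_force: 0.0
```

View pics/a1.png

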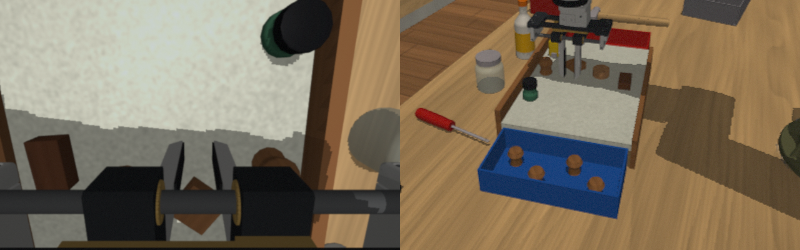

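The fingers are centred behind the square, which shows at (200,205) in the wrist view, and the knob and plug are clear. I'm pushing it now.

```bash
python3 -m creep '{"slide":[[0.2,-1.7,0],[0.2,-1.7,0],[0.2,-1.7,0],[0.2,-1.7,0],[0.2,-1.7,0],[0.2,-1.7,0],[0.2,-1.7,0],[0.2,-1.7,0]],"turn":[0,0,0,0,0,0,0,0],"claw":[0.25,0.25,0.25,0.25,0.25,0.25,0.25,0.25]}'
python3 - <<'E'
from h import *
im,d=manip.camera("wrist");a=im
cal=manip.calibration("scene");im,d=manip.camera("scene");cv2.imwrite("pics/a2.png",np.hstack([cv2.resize(a,(400,250)),im[80:330,200:600]])[:,:,::-1])
E
```

```text
clock: 3.25
eef_pos: [599.1, -124.1, 266.6]
eef_rot: [-3.142, 0.0, 1.691]
wrist_force: [1.2, 0.3, 0.4]
finger_gap: 23.3
finger_force: 0.1
```

View pics/a2.png

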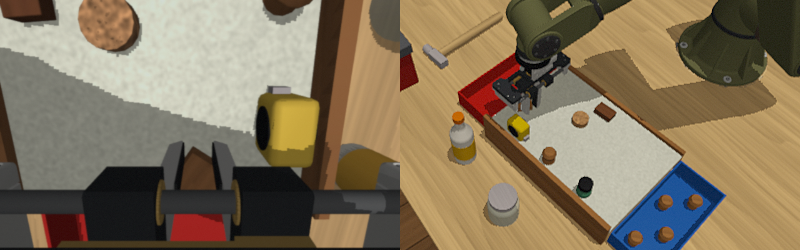

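The square is moving with a corner nested between the fingers, at (197,165), and the tape is clear. I'll continue over the edge.

```bash
python3 -m creep '{"slide":[[0.2,-1.5,0],[0.2,-1.5,0],[0.2,-1.4,0],[0.1,-1,0],[0.1,-1,0],[0,0,0],[0,0,0],[0,0,0]],"turn":[0,0,0,0,0,0,0,0],"claw":[0.25,0.25,0.25,0.25,0.25,0.25,0.25,0.25]}'
python3 - <<'E'
from h import *
im,d=manip.camera("wrist");a=im
for cam in ["scene","side"]:
    cal=manip.calibration(cam);im,d=manip.camera(cam)
    for o in find("square",cam,d,cal): print(*o)
cal=manip.calibration("scene");im,d=manip.camera("scene");cv2.imwrite("pics/a3.png",np.hstack([cv2.resize(a,(400,250)),im[80:330,200:600]])[:,:,::-1])
E
```

```text
clock: 4.35
eef_pos: [607.0, -186.6, 266.7]
eef_rot: [-3.142, -0.0, 1.691]
wrist_force: [-0.8, 0.8, -1.1]
finger_gap: 23.6
finger_force: 0.0
square 0.54 [299. 175.] med [ 616. -230.   22.] rect [ 608. -233.] [37. 30.] 31 ztop 25
```

View pics/a3.png

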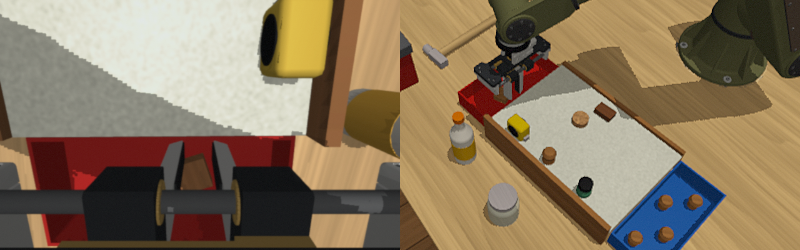

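The square lies in the red tray with its top at z≈25. Next is the plug, starting from (517,22).

```bash
python3 -m creep '{"slide":[[0,0.5,4],[-1.5,4,0.5],[-2,4.5,0],[-2,4.5,0],[-2,4.5,0],[-1.5,2.9,0],[0,0,0]],"turn":[0,0,0,0,0,0,0],"claw":[0.25,0.25,0.25,0.25,0.25,0.25,0.25]}'
```

```text
clock: 5.52
eef_pos: [516.4, 23.5, 312.0]
eef_rot: [3.141, -0.0, 1.693]
wrist_force: [-0.7, -1.4, 0.5]
finger_gap: 23.4
finger_force: 0.0
```

```bash
python3 -m creep '{"slide":[[0,0,-2.5],[0,0,-2.1],[0,0,0],[0.2,-1.7,0],[0.2,-1.7,0],[0.2,-1.7,0],[0.2,-1.7,0],[0.2,-1.7,0]],"turn":[0,0,0,0,0,0,0,0],"claw":[0.25,0.25,0.25,0.25,0.25,0.25,0.25,0.25]}'
python3 -m creep '{"slide":[[0.2,-1.7,0],[0.2,-1.7,0],[0.2,-1.7,0],[0.2,-1.7,0],[0,0,0]],"turn":[0,0,0,0,0],"claw":[0.25,0.25,0.25,0.25,0.25]}'
python3 - <<'E'
from h import *
im,d=manip.camera("wrist");a=im
im,d=manip.camera("scene");cv2.imwrite("pics/a4.png",np.hstack([cv2.resize(a,(400,250)),im[80:330,200:600]])[:,:,::-1])
E
```

```text
clock: 6.52
eef_pos: [527.1, -64.3, 265.8]
eef_rot: [3.141, 0.0, 1.691]
wrist_force: [0.6, 1.2, 0.1]
finger_gap: 23.7
finger_force: 0.3
clock: 7.15
eef_pos: [535.0, -132.1, 265.5]
eef_rot: [-3.142, 0.0, 1.689]
wrist_force: [0.5, 0.5, -0.6]
finger_gap: 23.1
finger_force: 0.0
```

View pics/a4.png

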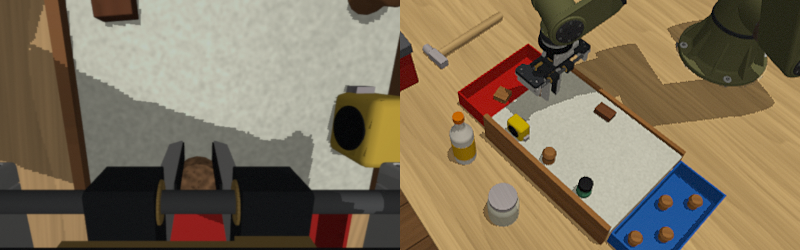

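The plug sits between the fingers at (198,165), and the square lies in the tray at (502,93). I'll push the plug over the edge, then go to the strip's start at (455,39).

```bash
python3 -m creep '{"slide":[[0.2,-1.5,0],[0.2,-1.5,0],[0.2,-1.4,0],[0.1,-1,0],[0.1,-1,0],[0,0,0],[0,0,0],[0,0,0]],"turn":[0,0,0,0,0,0,0,0],"claw":[0.25,0.25,0.25,0.25,0.25,0.25,0.25,0.25]}'
python3 -m creep '{"slide":[[0,0.5,4],[-1,4,0.5],[-1.5,4.5,0],[-1.5,4.5,0],[-1.5,4.5,0],[-1.5,4,0],[-1.5,1.5,0],[0,0,0]],"turn":[0,0,0,0,0,0,0,0],"claw":[0.25,0.25,0.25,0.25,0.25,0.25,0.25,0.25]}'
python3 - <<'E'
from h import *
for cam in ["scene","side"]:
    cal=manip.calibration(cam);im,d=manip.camera(cam)
    for q in ["plug","strip"]:
        for o in find(q,cam,d,cal): print(*o)
E
```

```text
clock: 8.25
eef_pos: [543.0, -194.6, 265.7]
eef_rot: [-3.142, -0.0, 1.691]
wrist_force: [0.4, 0.5, 0.4]
finger_gap: 23.8
finger_force: 0.0
clock: 9.25
eef_pos: [457.5, 40.4, 310.9]
eef_rot: [3.141, 0.0, 1.692]
wrist_force: [0.6, -0.2, 0.1]
finger_gap: 23.3
finger_force: 0.0
plug 0.7 [320. 167.] med [ 555. -226.   22.] rect [ 563. -219.] [64. 38.] 40 ztop 25
plug 0.63 [382. 230.] med [566.  44.  62.] rect [548.   9.] [286. 379.] 7 ztop 71
strip 0.48 [405. 192.] med [469.  -6.  78.] rect [495.  19.] [125.  44.] 44 ztop 82
strip 0.66 [373. 234.] med [460.   8.  76.] rect [456.  10.] [25. 83.] 15 ztop 78
strip 0.21 [333. 248.] med [539.  84.  59.] rect [548.  15.] [282. 375.] 7 ztop 69
```

The plug is in the tray (top z≈25). Now the strip.

```bash
python3 -m creep '{"slide":[[-0.2,0,-2.5],[0,0,-2],[0,0,0],[0.2,-1.7,0],[0.2,-1.7,0],[0.2,-1.7,0],[0.2,-1.7,0],[0.2,-1.7,0]],"turn":[0,0,0,0,0,0,0,0],"claw":[0.25,0.25,0.25,0.25,0.25,0.25,0.25,0.25]}'
python3 -m creep '{"slide":[[0.2,-1.7,0],[0.2,-1.7,0],[0.2,-1.7,0],[0.2,-1.7,0],[0.2,-1.7,0],[0,0,0]],"turn":[0,0,0,0,0,0],"claw":[0.25,0.25,0.25,0.25,0.25,0.25]}'
python3 - <<'E'
from h import *
im,d=manip.camera("wrist");a=im
im,d=manip.camera("scene");cv2.imwrite("pics/a5.png",np.hstack([cv2.resize(a,(400,250)),im[80:330,200:600]])[:,:,::-1])
E
```

```text
clock: 10.55
eef_pos: [466.1, -46.4, 265.7]
eef_rot: [3.141, 0.0, 1.69]
wrist_force: [0.5, 0.3, 0.1]
finger_gap: 23.5
finger_force: 0.1
clock: 11.3
eef_pos: [476.0, -131.1, 265.6]
eef_rot: [3.142, 0.0, 1.689]
wrist_force: [0.2, -1.2, 0.0]
finger_gap: 23.3
finger_force: 0.0
```

View pics/a5.png

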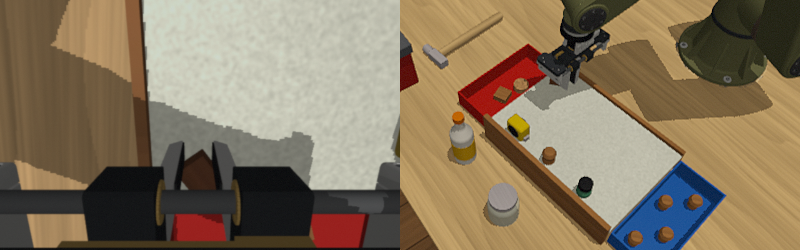

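The strip is held ahead of the fingers at (197,165), and the square and plug are in the tray at (502,93) and (520,84). I'll push the strip over the edge and then retreat upward.

```bash
python3 -m creep '{"slide":[[0.2,-1.5,0],[0.2,-1.5,0],[0.2,-1.5,0],[0.1,-1,0],[0.1,-1,0],[0.1,-0.8,0],[0,0,0],[0,0,0]],"turn":[0,0,0,0,0,0,0,0],"claw":[0.25,0.25,0.25,0.25,0.25,0.25,0.25,0.25]}'
python3 -m creep '{"slide":[[0,0.5,4],[0,4,4],[0,5,3],[0,5,1],[0,5,0],[0,5,0],[0,0,0],[0,0,0]],"turn":[0,0,0,0,0,0,0,0],"claw":[0.25,0.25,0.25,0.25,0.25,0.25,0.25,0.25]}'
python3 - <<'E'
from h import *
cal=manip.calibration("scene");im,d=manip.camera("scene")
a=.12;ex=np.array([np.cos(a),np.sin(a)]);ey=np.array([-np.sin(a),np.cos(a)])
t=np.array([516.,260])-506*ey
for q in ["square","strip","plug","tape","knob","tin"]:
    for o in find(q,"scene",d,cal)[:1]: print(*o, "tray frame",round((o[4][:2]-t)@ex),round((o[4][:2]-t)@ey))
cv2.imwrite("pics/a6.png",cv2.resize(im[80:330,200:600],(800,500))[:,:,::-1])
E
```

```text
clock: 12.4
eef_pos: [485.0, -202.8, 265.6]
eef_rot: [-3.141, -0.0, 1.691]
wrist_force: [-0.5, 0.2, 0.1]
finger_gap: 23.1
finger_force: 0.0
clock: 13.4
eef_pos: [484.9, 41.9, 385.6]
eef_rot: [-3.142, 0.0, 1.691]
wrist_force: [-0.4, 0.2, 0.0]
finger_gap: 23.7
finger_force: 0.0
square 0.7 [386. 228.] med [561.  39.  62.] rect [549.   9.] [285. 381.] 7 ztop 71 tray frame 18 281
strip 0.77 [327. 151.] med [ 508. -246.   22.] rect [ 504. -250.] [28. 46.] 6 ztop 25 tray frame -69 5
plug 0.64 [320. 164.] med [ 553. -227.   23.] rect [ 550. -230.] [39. 36.] 26 ztop 25 tray frame -22 18
tape 0.59 [319. 208.] med [666. -82. 103.] rect [662. -89.] [34. 51.] 0 ztop 108 tray frame 108 149
knob 0.49 [348. 235.] med [653.  12.  94.] rect [648.   8.] [26. 26.] 22 ztop 101 tray frame 106 243
tin 0.78 [384. 267.] med [642. 118. 105.] rect [637. 115.] [29. 31.] 63 ztop 108 tray frame 108 350
```

View pics/a6.png

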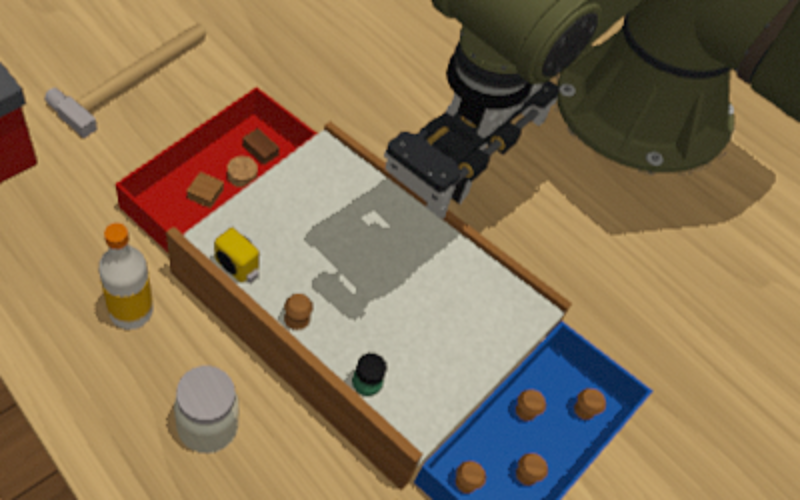

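All three offcuts lie flat in the red tray, at (205,189), (242,170) and (261,145). Tape, knob and tin haven't moved, and the arm is clear.

```bash
python3 -c "
from cell import manip
print(manip.sign_off())"
```

```text
the job is handed in; nothing more can be done
None
```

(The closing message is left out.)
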